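# Shut the filled flip-cap tube and open the next

### The arm

A 6-joint arm with a two-finger parallel gripper is mounted at the origin on the work surface; the furniture and walls round the work are solid. World frame = base frame: x ahead of the robot, y to its left, z up, the work surface at z = 0. Lengths are in m, angles in rad, forces in N, time in s.
With the tool pointing down it reaches from about 0.375 to 0.825 m from the base axis. Payload 5.5 kg.
Tool frame: the origin (TCP) lies on the centre line of the jaws, within the pads' length; the fingertips stand 11 mm ahead of it and the grasp point (between the pads) lies 8 mm behind it; z points along the fingers, x is the direction in which the jaws open and shut, and the axes are right-handed (so a half turn about z gives the same grasp; the last joint's range is limited). The gripper opens to 85 mm and grips with 20 to 120 N. Pads are 22 mm wide; open, the fingers measure 114 mm over their backs; the gripper's body (76 mm by 85 mm) begins 54 mm behind the grasp point. The pads swing forward as they close: fully open they stand 13 mm farther back than shut.
Start: joints at [-1.313, 0.314, -0.047, 1.21, 0, 1.571], TCP at [0.153, -0.58, 0.242] pointing down, gripper open.
Joint ranges: [-2.67, 2.67], [-0.69, 1.73], [-1.03, 1.25], [-2.08, 2.16], [-1.42, 1.45], [-3.14, 3.14]. Speed limits (rad/s): [2.39, 2.39, 3.01, 3.14, 3.14, 3.14].

### API

Orientations are given as a unit quaternion [x, y, z, w].
In Python, from rig import env gives the robot as it stands.
- The arm moves only by the tool apply_moves, never from a script. Its arguments are lists of equal length, an entry for each row: "gripper": the opening, from -1 (shut) to 1 (fully open); "xyz": the shift along the tool's x, y, z in units of 25 mm (1.0 is 25 mm), a list of three; "spin": the turn about the tool's z in units of 5 degrees (1.0 is 5 degrees). In form: {"gripper": [gripper, ...], "xyz": [[tx, ty, tz], ...], "spin": [spin, ...]}. A call has 1 to 12 rows; each row is the pose to reach, as a shift and turn from the pose commanded when the call began, along the tool's axes at that moment; what a row does not reach only later rows make up. A row lasts 1/8 s, in which the tool goes at most 62.5 mm and 10.7 degrees, less where a joint would pass 70% of its speed; a pose out of reach is approached as far as the arm can. A call with a gripper value outside its range is refused whole. The fingers move at their own pace and stop on an object; "grip_force" is the grip in N (left out, the last holds). Time passes only in rows, so rows that repeat a pose let the fingers close. It gives the time, the measured TCP pose, the force and the opening at its end, in the units of the state.
- env.observe(): the state, without advancing time (a new reading comes with each control period).
- env.camera(name): name is "scene" or "top" or "wrist"; returns the picture (480x640x3 uint8, red, green, blue); there is no depth.
- env.camera_info(name): a dict with "vfov" (degrees; the focal length in pixels is half the picture's height over the tangent of half this angle, whatever the lens; pixels are square), "cx", "cy" (the principal point, pixels), "camera_from_world" (4x4, takes a point from world to camera coordinates). Camera axes: x right, y up, looking along -z (the intrinsics and any distortion apply to the point x, -y, -z); pixel columns grow to the right and rows downward; lengths in m; the calibration is good to about 2 mm. A picture is of the moment at which its call begins: read the wrist's pose just before it. camera_info takes no time and is no camera call; for the wrist camera it gives the pose at the moment of the call.
- env.sign_off(): hands the job in, once; it reports no verdict.
Trained networks look in the newest picture that a camera, given by its name, has taken for a name from the list of things; names that differ only in an ending like _2 or _b are one class to them, and where a whole thing is asked for, a point or a joint stands for the part that bears it (a point fixed in the world has none). Each returns a list of dicts, best first, with "score" (0 to 1); they miss things now and then, are a little off and sometimes report something else, mostly with a low value. They report only what shows in the picture. A call takes as long as a camera call.
- env.spot_in(camera, label): "box" ([left, top, right, bottom] in pixels, round what is visible of it).
- env.trace(camera, label): "region" (480x640 bool, what is visible of it) and "box" ([left, top, right, bottom] in pixels, round what is visible of it).
- env.spot_point(camera, label): "at" ([column, row] in pixels: a listed point, or the origin of a listed thing).
The state is a dict: "clock": time; "joint_positions": joint angles; "joint_velocities": joint speeds; "tau": joint torques, N m; "tcp_pos": TCP position; "tool_rot": TCP orientation; "wrist_force": force on the tool from outside, world axes, zero at the start; "torque": the same for the moment, N m; "width": opening from 0.0 (shut) to 1.0 (fully open).
Only numpy, scipy, OpenCV 4.12 (cv2) and the standard library are available. Lean on these libraries where they do the work, as an engineer would, in place of code of your own. Each camera call takes 0.05 s, during which the arm holds its last target. There are 200 camera calls.

### The job

The tallest of the three flip-cap sample tubes in the white rack has been filled but left open: first press its hinged cap fully shut. Then flick open the cap of the shortest flip-cap tube, the next to be filled, so that it stands upright or beyond and stays so. Leave the middle-height flip-cap tube shut.

Things in the scene. Friction and masses are not known exactly. Their poses are not given: they have to be found in the camera images.
- tall_cap: Grey hinged cap of the tallest flip-cap tube (rim 119 mm above bench), starts open 77 to 100 deg. All caps alike: origin on the hinge axis at rim height, y = level hinge axis. Shut: z up, -x points across the tube to the lift tab, roughly to the robot. Opens by +y rotation, 0 (shut) to 2 rad; stiff hinge (0.03 Nm) stays where left. Clear 20 mm tubes held firmly in a fixed white rack.
- short_cap: Cap of the shortest flip-cap tube (rim 83 mm up), starts shut. Frame as tall_cap. In mm, each cap: disc centre x -18, radius 15, z 0 to 6; lift tab at the front, 12 wide along y, 5 thick, slanting up from (-32,0,3) to (-48,0,18); pinch it across its width at (-43,0,13). Fingers closing along y let the tab pivot between them as the cap swings round its hinge.
- middle_cap: Cap of the middle-height flip-cap tube (rim 101 mm up), same cap and frame, shut: leave it shut. The three tubes stand in one row of the rack, 96 mm apart, in any order, each turned up to 15 deg in its hole. Plain glass vials (no hinged cap, tops 71 mm up) stand in other holes; rack end handles are 78 mm high.

How it is judged:
By the outcome, as a careful person would: the job done as asked, in the order asked, and still so for the second after the job is handed in, with the robot touching nothing.
It also fails if it takes over 54 s, if anything falls off the work surface, if the arm or the gripper's body presses on something with over 40 N, if the wrist force passes 120 N, or if a joint passes its speed limit or range.

## Working session

There is one attempt and no reset: what is moved stays moved. The work goes in short steps, Python scripts to look and compute and a tool call to move; the robot and the scene stay as the last step left them, time stands still between calls to the robot, and variables do not carry over. Pictures are saved under pics/ and viewed, about 8 in all and at most 12, crops included, and the job is handed in when it is done.

Besides the shell and the picture viewer there is one more tool, called after "Call:" as a command line: name --pt "numbers of a row" for each row, then --argument value for the rest. apply_moves: Moves the arm, as the interface text tells. Its arguments: {"type":"object","properties":{"gripper":{"type":"array"},"xyz":{"type":"array"},"spin":{"type":"array"},"grip_force":{"type":"number"}},"required":["gripper","xyz","spin"]}

```bash
mkdir -p pics; cat > h.py <<'E'
import numpy as np, cv2, json
from rig import env
def K(n):
    i=env.camera_info(n); f=240/np.tan(np.radians(i["vfov"])/2); return i,f
def ray(n,uv,info=None):
    i,f=info or K(n); T=np.array(i["camera_from_world"]); R=T[:3,:3]; c=-R.T@T[:3,3]
    d=R.T@np.array([(uv[0]-i["cx"])/f,-(uv[1]-i["cy"])/f,-1]); return c,d
def at_z(n,uv,z,info=None):
    c,d=ray(n,uv,info); return c+d*(z-c[2])/d[2]
def proj(n,p,info=None):
    i,f=info or K(n); q=np.array(i["camera_from_world"])@np.append(p,1); return np.array([i["cx"]+f*q[0]/-q[2], i["cy"]-f*q[1]/-q[2]])
def save(n,name,crop=None,s=1):
    im=env.camera(n)
    cv2.imwrite(f"pics/{name}.png",im[:,:,::-1])
    return im
E
python3 - <<'E'
from h import *
a=save("top","t1"); b=save("scene","s1")
cv2.imwrite("pics/a1.png",cv2.resize(np.vstack([a,b])[:,:,::-1],None,fx=.62,fy=.62))
for n in("top","scene"):
    i,f=K(n); print({k:v for k,v in i.items() if k!="camera_from_world"}, f, ray(n,(320,240)))
    for l,z in(("tall_cap",.119),("short_cap",.083),("middle_cap",.101)):
        for m,fn in (("pt",env.spot_point),("box",env.spot_in)):
            for r in fn(n,l)[:2]:
                v=r.get("at",r.get("box")); print(n,l,m,round(r["score"],2),np.round(v,1), np.round(at_z(n,v,z),3) if m=="pt" else "")
print(env.observe())
E
```

```text
{'vfov': 43.54933339827201, 'cx': 316.2201767177948, 'cy': 222.67646487132416} 600.8130932939011 (array([ 0.49032231, -0.01432663,  0.98802628]), array([ 0.01868274, -0.00870214, -1.00022306]))
top tall_cap pt 0.57 [290.6 245.3] [0.498 0.02  0.119]
top tall_cap box 0.54 [282.1 227.8 301.9 247.9] 
top short_cap pt 0.73 [416.6 264.2] [ 0.473 -0.168  0.083]
top short_cap box 0.69 [406.6 262.5 427.5 298.4] 
top middle_cap pt 0.77 [355.4 252.9] [ 0.489 -0.075  0.101]
top middle_cap box 0.8 [344.9 254.7 367.2 290.2] 
{'vfov': 48.26196886006764, 'cx': 327.61992657409706, 'cy': 240.30934829138064} 535.7492494296849 (array([ 0.16142238, -0.52313928,  0.68744964]), array([ 0.43044973,  0.61140556, -0.66415277]))
scene tall_cap box 0.75 [294.5 216.8 309.4 244.3] 
scene short_cap pt 0.9 [353.1 339.3] [ 0.469 -0.165  0.083]
scene short_cap box 0.87 [323.2 334.  360.  354.9] 
scene middle_cap pt 0.84 [327.6 285.2] [ 0.491 -0.073  0.101]
scene middle_cap box 0.56 [296.6 284.  327.3 299.9] 
{'clock': 0.7, 'joint_positions': array([-1.31297000e+00,  3.13447331e-01, -4.70722997e-02,  1.21018434e+00,
        2.73172088e-05,  1.57081206e+00]), 'joint_velocities': array([-0.00158612,  0.00013997, -0.00036768, -0.00107428,  0.00094483,
       -0.00012762]), 'tau': array([-2.03017422e-03, -5.39285588e+01,  3.39985371e+01,  1.12399401e-03,
       -8.36823347e-05,  1.77748359e-05]), 'tcp_pos': array([ 0.15300111, -0.58018486,  0.24234326]), 'tool_rot': array([ 7.92137651e-01, -6.10342477e-01,  4.49168737e-05,  1.73648418e-05]), 'wrist_force': array([ 0.0747767 ,  0.88495588, -0.20823147]), 'torque': array([0.03523608, 0.03258892, 0.00995617]), 'width': 1.0034560451357453}
```

View pics/a1.png

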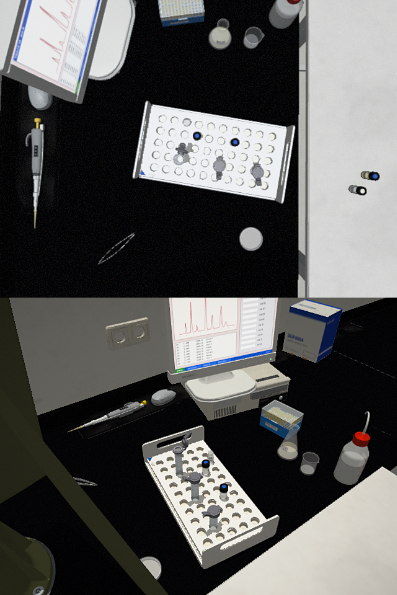

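```bash
python3 - <<'E'
import cv2,numpy as np
a=cv2.imread("pics/t1.png")[200:320,260:460];b=cv2.imread("pics/s1.png")[190:370,250:400]
a=cv2.resize(a,(800,480),interpolation=2)
cv2.imwrite("pics/a2.png",a)
b=cv2.resize(b,None,fx=3.3,fy=3.3,interpolation=2);cv2.imwrite("pics/a3.png",b)
E
```

```text
(no output)
```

View pics/a2.png

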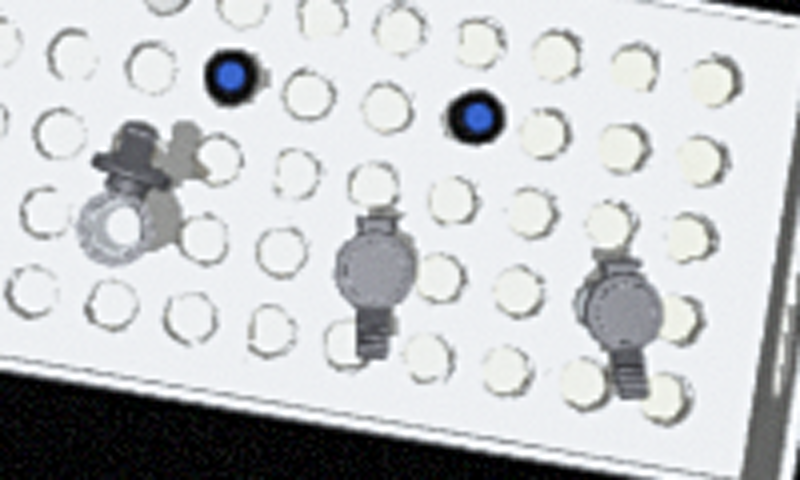

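View pics/a3.png

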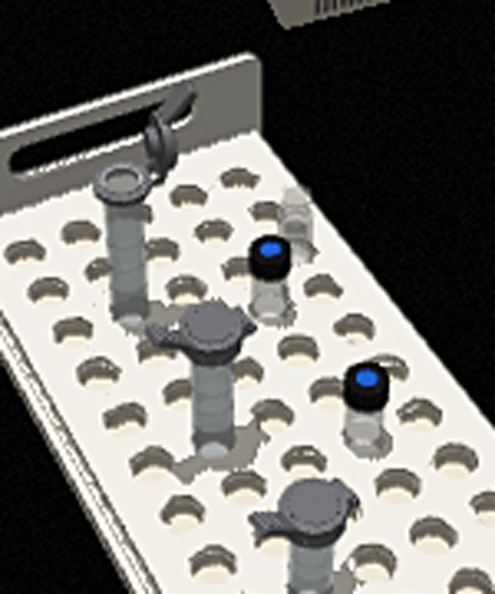

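```bash
cat >> h.py <<'E'
from scipy.spatial.transform import Rotation as Ro
def togo(p,capy=None):
    """shift in tool axes, units; spin units to bring tool x along capy (mod 180)"""
    s=env.observe(); R=Ro.from_quat(s["tool_rot"]).as_matrix()
    d=R.T@(np.array(p)-s["tcp_pos"])/.025
    sp=None
    if capy is not None:
        v=R.T@np.append(capy,0); a=np.degrees(np.arctan2(v[1],v[0])); a=(a+90)%180-90; sp=a/5
    return np.round(d,2),sp
E
python3 - <<'E'
from h import *
P=lambda u,v,z: at_z("top",(260+u/4,200+v/4),z)
tc=P(115,225,.119); th=P(137,178,.121)
sh=P(617,262,.086); st=P(632,398,.102); sd=P(624,312,.089)
mh=P(377,220,.104); mt=P(372,357,.12); md=P(376,270,.107)
for n,a in dict(tc=tc,th=th,sh=sh,sd=sd,st=st,mh=mh,md=md,mt=mt).items(): print(n,np.round(a,4))
for n,h,t in(("tall",th,tc),("short",sh,st),("mid",mh,mt)):
    d=(h-t)[:2]; L=np.linalg.norm(d); d/=L; print(n,"len",L,"x-axis yaw",np.degrees(np.arctan2(d[1],d[0])))
    hh=h.copy()
    print(togo([*(h[:2]+d*.05),.26],[-d[1],d[0]]))
E
```

```text
tc [0.4823 0.0228 0.119 ]
th [0.4994 0.0152 0.121 ]
sh [ 0.4714 -0.164   0.086 ]
sd [ 0.4529 -0.1663  0.089 ]
st [ 0.422  -0.1673  0.102 ]
mh [ 0.4857 -0.0727  0.104 ]
md [ 0.4674 -0.0724  0.107 ]
mt [ 0.4365 -0.0705  0.12  ]
tall len 0.018721306138350158 x-axis yaw -24.260894966186633
(array([-18.23, -21.02,  -0.71]), np.float64(7.806470844787083))
short len 0.04948615800462413 x-axis yaw 3.8335374798276702
(array([-12.47, -18.52,  -0.71]), np.float64(2.1875843525017786))
mid len 0.049207002072756 x-axis yaw -2.5291025918700556
(array([-15.64, -19.95,  -0.71]), np.float64(3.4601123696793934))
```

Call:
apply_moves --gripper '[-1,-1,-1,-1,-1,-1,-1,-1,-1,-1,-1,-1]' --pt "0 0 -2.5" --pt "-2 -2.3 -2.5" --pt "-4 -4.6 -2.5" --pt "-6 -6.9 -2.5" --pt "-8 -9.2 -2.5" --pt "-10 -11.5 -2.5" --pt "-12 -13.8 -2.5" --pt "-14 -16.1 -2.5" --pt "-16 -18.5 -2" --pt "-18.2 -21 -2" --pt "-18.2 -21 -2" --pt "-18.2 -21 -2" --spin '[0,1,2,3,4,5,6,7,7,7,7,7]'

```text
clock: 2.2
tcp_pos: [0.4956, -0.1267, 0.294]
tool_rot: [-0.602, 0.798, 0.014, 0.018]
wrist_force: [-0.6, -1.6, 0.1]
width: -0.0
```

```bash
python3 - <<'E'
from h import *
th=np.array([.4994,.0152]); y=np.radians(-20); d=np.array([np.cos(y),np.sin(y)])
print(togo([*(th+d*.05),.28],[-d[1],d[0]]), env.observe()["tcp_pos"],env.observe()["tool_rot"])
E
```

```text
(array([-5.33, -0.59,  0.8 ]), np.float64(0.8180354529523128)) [ 0.49558564 -0.12667611  0.29402392] [-0.60224078  0.79798657  0.01444511  0.01774324]
```

Call:
apply_moves --gripper '[-1,-1,-1,-1,-1]' --pt "-2 -0.3 0.3" --pt "-4 -0.5 0.6" --pt "-5.3 -0.6 0.8" --pt "-5.3 -0.6 0.8" --pt "-5.3 -0.6 0.8" --spin '[0.5,0.8,0.8,0.8,0.8]'

```text
clock: 2.82
tcp_pos: [0.5183, -0.1039, 0.2807]
tool_rot: [-0.61, 0.791, 0.033, 0.037]
wrist_force: [0.0, -0.7, -0.3]
width: 0.002
```

```bash
python3 - <<'E'
from h import *
o=env.observe(); print(o["tcp_pos"],o["tool_rot"])
a=save("wrist","w1"); 
for l,z in(("tall_cap",.119),("short_cap",.083),("middle_cap",.101)):
    for r in env.spot_point("wrist",l)[:2]:
        print(l,round(r["score"],2),np.round(r["at"],1),np.round(at_z("wrist",r["at"],z),4))
print(ray("wrist",(320,240)))
E
```

```text
[ 0.51828877 -0.10387534  0.28070394] [-0.60977139  0.79100695  0.03325228  0.03716371]
tall_cap 0.6 [213.7 271.3] [0.4997 0.0192 0.119 ]
short_cap 0.58 [411.6 248.8] [ 0.4682 -0.1654  0.083 ]
middle_cap 0.82 [312.  257.4] [ 0.4869 -0.0715  0.101 ]
(array([ 0.58593057, -0.13778391,  0.41215648]), array([-0.25696951,  0.16621453, -0.95203321]))
```

View pics/w1.png

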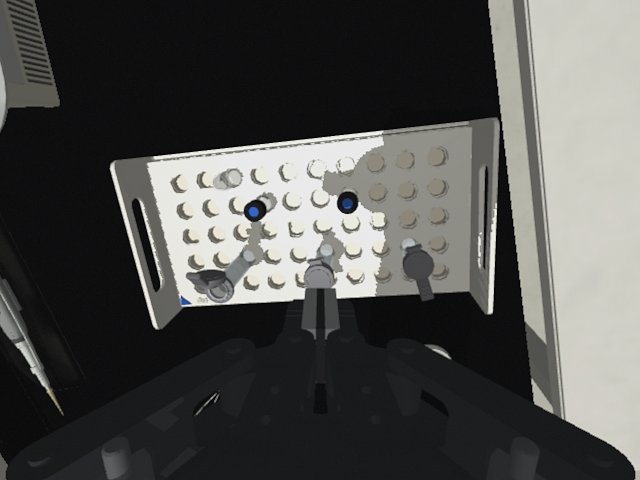

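```bash
python3 - <<'E'
from h import *
o=env.observe(); print({k:np.round(v,3) for k,v in o.items()})
th=np.array([.4994,.0172]); y=np.radians(-20); d=np.array([np.cos(y),np.sin(y)])
print(togo([*(th+d*.05),.28],[-d[1],d[0]]))
E
```

```text
{'clock': np.float64(3.025), 'joint_positions': array([-0.258,  0.171, -0.147,  1.261,  0.099,  3.141]), 'joint_velocities': array([-0.001,  0.   , -0.001, -0.001, -0.   , -0.   ]), 'tau': array([ 1.2000e-02, -4.5054e+01,  3.4153e+01,  6.6000e-02,  4.1100e-01,
        0.0000e+00]), 'tcp_pos': array([ 0.518, -0.104,  0.281]), 'tool_rot': array([-0.61 ,  0.791,  0.033,  0.037]), 'wrist_force': array([ 0.024, -0.826,  0.392]), 'torque': array([-0.079,  0.06 , -0.007]), 'width': np.float64(-0.0)}
(array([-4.28, -0.03,  0.46]), np.float64(1.0618347266950194))
```

Call:
apply_moves --gripper '[-1,-1,-1,-1,-1,-1,-1,-1,-1,-1,-1,-1]' --pt "0 0 0" --pt "0 0 0" --pt "0 0 0" --pt "0 0 0" --pt "0 0 0" --pt "0 0 0" --pt "0 0 0" --pt "0 0 0" --pt "0 0 0" --pt "0 0 0" --pt "0 0 0" --pt "0 0 0" --spin '[-2,-4,-6,-8,-10,-12,-14,-16,-18,-20,-22,-24]'

```text
clock: 4.53
tcp_pos: [0.5184, -0.1038, 0.2808]
tool_rot: [0.99, 0.135, 0.016, -0.047]
wrist_force: [0.2, 0.1, 0.1]
width: -0.002
```

```bash
python3 - <<'E'
from h import *
o=env.observe(); print({k:np.round(v,3) for k,v in o.items()})
th=np.array([.4994,.0172]); y=np.radians(-20); d=np.array([np.cos(y),np.sin(y)])
print(Ro.from_quat(o["tool_rot"]).as_matrix())
print(togo([*(th+d*.05),.28],[-d[1],d[0]]))
E
```

```text
{'clock': np.float64(4.525), 'joint_positions': array([-0.258,  0.171, -0.147,  1.261,  0.1  ,  1.04 ]), 'joint_velocities': array([-0.000e+00, -1.000e-03, -0.000e+00,  2.000e-03, -1.000e-03,
       -1.383e+00]), 'tau': array([  0.   , -45.158,  34.183,   0.074,   0.409,   1.46 ]), 'tcp_pos': array([ 0.518, -0.104,  0.281]), 'tool_rot': array([ 0.99 ,  0.135,  0.016, -0.047]), 'wrist_force': array([0.18 , 0.132, 0.092]), 'torque': array([-0.084,  0.012,  0.   ]), 'width': np.float64(-0.002)}
[[ 0.96278946  0.2696196   0.01848595]
 [ 0.26662617 -0.95881347  0.09791434]
 [ 0.0441242  -0.08934205 -0.99502314]]
(array([ 2.19, -3.68,  0.46]), np.float64(-10.872376020594723))
```

```bash
cat >> h.py <<'E'
CAP={"tall":(np.array([.4995,.0175,.119]),-17.),"short":(np.array([.4700,-.1652,.083]),4.)}
def pt(cap,a,u,b=0):
    """TCP target for given along/up of TCP in cap's fixed (shut) frame"""
    h,y=CAP[cap]; y=np.radians(y); d=np.array([np.cos(y),np.sin(y),0]); n=np.array([-d[1],d[0],0])
    return h+d*a+n*b+[0,0,u], n[:2]
E
python3 - <<'E'
from h import *
for a,u in((.048,.13),(.048,.045)):
    print(togo(*pt("tall",a,u)))
E
```

```text
(array([ 2.13, -3.71,  1.71]), np.float64(-11.475264138177215))
(array([ 1.98, -3.41,  5.09]), np.float64(-11.475264138177215))
```

Call:
apply_moves --gripper '[-1,-1,-1,-1,-1,-1,-1,-1,-1,-1]' --pt "0 -1.5 0" --pt "1 -3 0.5" --pt "2.1 -3.7 1" --pt "2.1 -3.7 1.7" --pt "2.1 -3.7 1.7" --pt "2.1 -3.7 1.7" --pt "2.1 -3.6 3" --pt "2.0 -3.4 4.2" --pt "2.0 -3.4 5.1" --pt "2.0 -3.4 5.1" --spin '[-2,-4,-6,-8,-10,-11.5,-11.5,-11.5,-11.5,-11.5]'

```text
clock: 5.78
tcp_pos: [0.545, 0.0035, 0.1621]
tool_rot: [0.804, 0.592, 0.035, -0.035]
wrist_force: [-0.0, 0.4, 0.6]
width: 0.001
```

```bash
python3 - <<'E'
from h import *
o=env.observe(); print(o["tcp_pos"],o["joint_positions"],o["wrist_force"])
a=save("top","t2")[190:310,260:400];b=save("scene","s2")[150:300,240:400]
cv2.imwrite("pics/a4.png",np.hstack([cv2.resize(a,(420,360)),cv2.resize(b,(384,360))])[:,:,::-1][:, :800])
print(togo(*pt("tall",.048,.045)))
for a,u in((.0,.045),(-.02,.045),(-.018,.03),(-.018,.018)): print(a,u,togo(*pt("tall",a,u))[0])
E
```

```text
[0.54503646 0.00348115 0.16213707] [-0.05161406  0.24869716 -0.32536671  0.98689195  0.09892829  0.24974211] [-0.02836288  0.43955106  0.56870727]
(array([-0.01, -0.05,  0.01]), np.float64(-0.04008540779324221))
0.0 0.045 [-0.02 -1.97  0.03]
-0.02 0.045 [-0.03 -2.77  0.04]
-0.018 0.03 [-0.08 -2.69  0.64]
-0.018 0.018 [-0.13 -2.68  1.12]
```

View pics/a4.png

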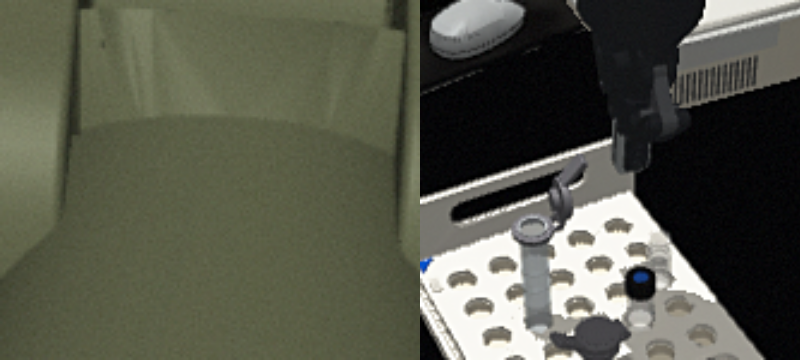

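Call:
apply_moves --gripper '[-1,-1,-1,-1,-1,-1,-1,-1,-1,-1,-1]' --pt "0 -0.4 0" --pt "0 -0.8 0" --pt "0 -1.2 0" --pt "0 -1.6 0" --pt "0 -2.0 0.05" --pt "0 -2.4 0.1" --pt "0 -2.7 0.2" --pt "-0.05 -2.65 0.5" --pt "-0.1 -2.6 0.8" --pt "-0.1 -2.6 1.0" --pt "-0.1 -2.6 1.1" --spin '[0,0,0,0,0,0,0,0,0,0,0]'

```text
clock: 7.25
tcp_pos: [0.4835, 0.0228, 0.1361]
tool_rot: [0.804, 0.592, 0.036, -0.035]
wrist_force: [-5.5, -1.1, 15.3]
width: -0.002
```

```bash
python3 - <<'E'
from h import *
o=env.observe(); print(o["tcp_pos"],o["wrist_force"],o["torque"])
b=save("scene","s3")[150:300,240:440]
cv2.imwrite("pics/a5.png",cv2.resize(b,(640,480))[:,:,::-1])
E
```

```text
[0.48351566 0.02282433 0.13614798] [-5.50223238 -1.14668933 15.25758811] [-0.1524218   1.34139775  0.09802564]
```

View pics/a5.png

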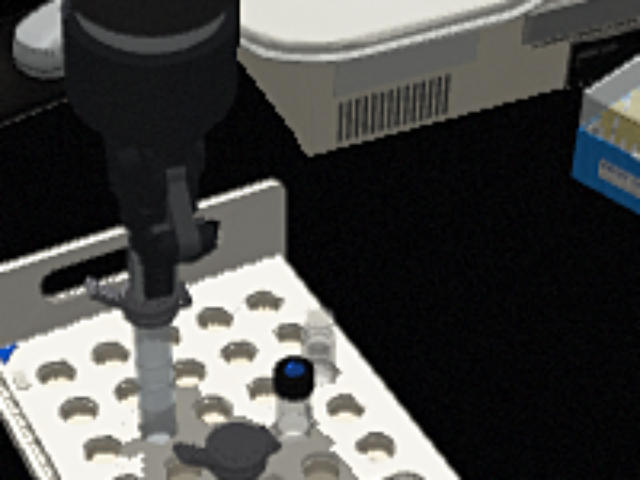

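Call:
apply_moves --gripper '[-1,-1,-1,-1,-1,-1,-1]' --pt "0 0 0.1" --pt "0 0 0.2" --pt "0 0 0.2" --pt "0 0 -0.3" --pt "0 0 -1.5" --pt "0 0 -3" --pt "0 0 -4" --spin '[0,0,0,0,0,0,0]'

```text
clock: 8.18
tcp_pos: [0.483, 0.013, 0.2378]
tool_rot: [0.804, 0.592, 0.037, -0.034]
wrist_force: [0.2, 0.5, 0.0]
width: -0.004
```

```bash
python3 - <<'E'
from h import *
o=env.observe(); print(o["tcp_pos"],o["wrist_force"])
for a,u in((-.043,.11),(-.043,.018)): print(togo(*pt("short",a,u)))
E
```

```text
[0.48304336 0.01295017 0.23780975] [0.22716734 0.46995138 0.03813399]
(array([-7.72,  0.02,  1.03]), np.float64(-4.2619903625198905))
(array([-8.09,  0.06,  4.69]), np.float64(-4.2619903625198905))
```

Call:
apply_moves --gripper '[-1,-0.5,-0.2,-0.2,-0.2,-0.2,-0.2]' --pt "-2 0 0.2" --pt "-4 0 0.4" --pt "-6 0 0.7" --pt "-7.7 0 1" --pt "-7.7 0 1" --pt "-7.7 0 1" --pt "-7.7 0 1" --spin '[-1,-2,-3,-4.2,-4.2,-4.2,-4.2]'

```text
clock: 9.05
tcp_pos: [0.4265, -0.1666, 0.1926]
tool_rot: [0.682, 0.729, 0.042, -0.027]
wrist_force: [-0.0, -0.7, -0.2]
width: 0.396
```

```bash
python3 - <<'E'
from h import *
o=env.observe(); print(o["tcp_pos"],o["tool_rot"],o["wrist_force"],o["width"])
a=save("wrist","w2"); b=save("scene","s4")
cv2.imwrite("pics/a6.png",np.hstack([cv2.resize(a,(480,360)),cv2.resize(b[180:420,220:430],(315,360))])[:,:,::-1])
for l,z in(("short_cap",.083),):
  for c in("scene","wrist"):
    for r in env.spot_point(c,l)[:1]:
        print(c,l,round(r["score"],2),np.round(r["at"],1),np.round(at_z(c,r["at"],z),4))
for a,u in((-.043,.11),(-.043,.018)): print(togo(*pt("short",a,u)))
i=K("wrist")
for q in ((-.018,.006),(-.048,.018),(0,.003)): print(q,proj("wrist",pt("short",*q)[0],i)*.75, proj("scene",pt("short",*q)[0]))
E
```

```text
[ 0.42652433 -0.16659794  0.19259018] [ 0.68226915  0.72939037  0.04226204 -0.02669115] [-0.03146469 -0.72558151 -0.17003809] 0.3961932171002452
scene short_cap 0.65 [351.1 338. ] [ 0.4682 -0.1618  0.083 ]
wrist short_cap 0.86 [305.9 294.1] [ 0.469  -0.1662  0.083 ]
(array([-0.06,  0.03, -0.02]), np.float64(-0.04650959303857292))
(array([-0.41, -0.07,  3.64]), np.float64(-0.04650959303857292))
(-0.018, 0.006) [230.51629496 207.67168662] [344.09409941 342.96030697]
(-0.048, 0.018) [230.91369226 182.33304166] [327.51889752 348.98986846]
(0, 0.003) [230.5634041  222.88159973] [353.67423994 337.64640899]
```

View pics/a6.png

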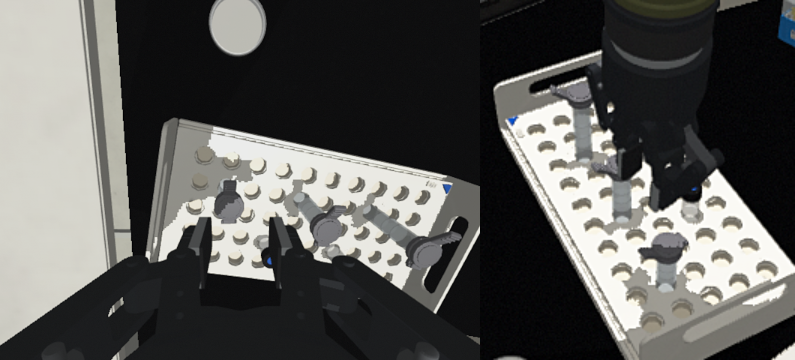

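Call:
apply_moves --gripper '[-0.2,-0.3,-0.4,-0.4,-1,-1,-1,-1]' --pt "-0.1 0 1.2" --pt "-0.25 0 2.4" --pt "-0.4 -0.05 3.3" --pt "-0.4 -0.05 3.65" --pt "-0.4 -0.05 3.65" --pt "-0.4 -0.05 3.65" --pt "-0.4 -0.05 3.65" --pt "-0.4 -0.05 3.65" --spin '[0,0,0,0,0,0,0,0]' --grip_force 20

```text
clock: 10.25
tcp_pos: [0.4268, -0.1678, 0.1008]
tool_rot: [0.683, 0.729, 0.042, -0.027]
wrist_force: [-0.9, 5.7, 0.7]
width: 0.134
```

```bash
python3 - <<'E'
from h import *
o=env.observe(); print(o["tcp_pos"],o["wrist_force"],o["torque"],o["width"])
p0=o["tcp_pos"]; R=Ro.from_quat(o["tool_rot"]).as_matrix()
h,_=CAP["short"]; d=pt("short",1,0)[0]-h
r=np.hypot(.043,.013); t0=np.arctan2(.013,.043)
for D in range(10,121,10):
    t=t0+np.radians(D); da=-r*np.cos(t)+.043; du=r*np.sin(t)-.013
    print(D,np.round(R.T@(d*da+[0,0,du])/.025,2))
E
```

```text
[ 0.42682017 -0.16779579  0.10083228] [-0.93444409  5.72563792  0.6894566 ] [ 0.80065964  0.51595643 -0.08767097] 0.13389039348457926
10 [ 0.03  0.12 -0.29]
20 [ 0.06  0.3  -0.55]
30 [ 0.08  0.51 -0.77]
40 [ 0.1   0.76 -0.96]
50 [ 0.11  1.04 -1.1 ]
60 [ 0.12  1.34 -1.19]
70 [ 0.13  1.65 -1.23]
80 [ 0.13  1.96 -1.21]
90 [ 0.12  2.27 -1.14]
100 [ 0.11  2.56 -1.01]
110 [ 0.1   2.82 -0.84]
120 [ 0.08  3.05 -0.63]
```

Call:
apply_moves --gripper '[-1,-1,-1,-1,-1,-1,-1,-1,-1,-1,-1]' --pt "0.03 0.12 -0.29" --pt "0.06 0.3 -0.55" --pt "0.08 0.51 -0.77" --pt "0.1 0.76 -0.96" --pt "0.11 1.04 -1.1" --pt "0.12 1.34 -1.19" --pt "0.13 1.65 -1.23" --pt "0.13 1.96 -1.21" --pt "0.12 2.27 -1.14" --pt "0.11 2.56 -1.01" --pt "0.11 2.75 -0.9" --spin '[0,0,0,0,0,0,0,0,0,0,0]'

```text
clock: 11.62
tcp_pos: [0.4977, -0.1638, 0.1269]
tool_rot: [0.682, 0.729, 0.043, -0.025]
wrist_force: [-0.8, 4.2, 5.8]
width: 0.126
```

```bash
python3 - <<'E'
from h import *
o=env.observe(); print(o["tcp_pos"],o["wrist_force"],o["torque"],o["width"])
b=save("scene","s5")
cv2.imwrite("pics/a7.png",cv2.resize(b[240:420,250:450],(600,540))[:,:,::-1])
E
```

```text
[ 0.49766262 -0.16378392  0.12693362] [-0.77294169  4.1710731   5.76765545] [0.82538701 0.20516596 0.11413716] 0.12574874242313877
```

View pics/a7.png

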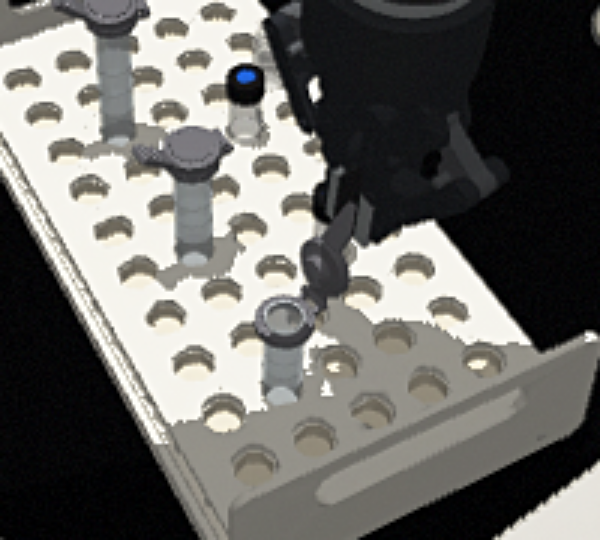

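Call:
apply_moves --gripper '[-0.3,-0.3,-0.3,-0.3,-0.3,-0.3,-0.3,-0.3,-0.3]' --pt "0 0 0" --pt "0 0 0" --pt "0 0 0" --pt "0 0 -0.5" --pt "0 0 -1.5" --pt "0 0 -3" --pt "0 0 -5" --pt "0 0 -5.5" --pt "0 0 -5.5" --spin '[0,0,0,0,0,0,0,0,0]'

```text
clock: 12.8
tcp_pos: [0.493, -0.1773, 0.2627]
tool_rot: [0.683, 0.729, 0.042, -0.026]
wrist_force: [-0.7, -0.0, 0.1]
width: 0.349
```

```bash
python3 - <<'E'
from h import *
o=env.observe(); print(o["tcp_pos"],o["wrist_force"],o["width"])
b=save("scene","s6")
w=save("wrist","w3")
cv2.imwrite("pics/a8.png",np.hstack([cv2.resize(b[190:400,250:410],(366,480)),cv2.resize(w[160:440,160:410],(428,480))])[:,:,::-1])
E
```

```text
[ 0.49301873 -0.17732479  0.26274657] [-0.66040963 -0.02979737  0.10934478] 0.34944698694356136
```

View pics/a8.png

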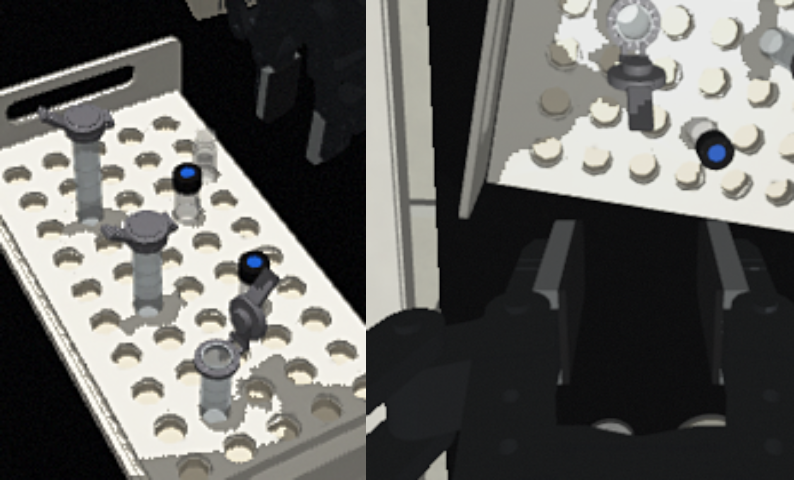

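```bash
python3 -c "
from rig import env
env.sign_off()"
```

```text
the job is handed in; nothing more can be done
```

The job is handed in at about 13 s of the 54 s allowed. I pressed the tallest tube's cap shut with the closed fingers. Then I pinched the shortest tube's lift tab and swung its cap open to about 105°, let go and backed off.

- **Tallest tube:** in the last pictures its cap lies flat, like the middle tube's. The fingertips reached about 6 mm above the rim, the thickness of the cap, with 15 N upward on the wrist. I then commanded 5 mm more but did not read the force at that deepest point.
- **Shortest tube:** after release its cap still stands beyond upright.
- **Middle tube:** its cap is still shut and was never touched.
- **Robot:** it stands clear, with wrist force near 0.

**Off plan:** on the first approach the last joint reached its range limit (3.141 rad against a listed 3.14). That left the tool tilted about 6° for the rest of the job. I turned it back half a turn and worked with the tilt, and it caused no trouble.

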